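# Press the honey jar's lid down to the set force

### The job

Slide the tray with the honey jar gently in under the lid press until it meets its rubber buffer, without ramming that, then turn the crank clockwise to screw the foot down on the jar's lid until the red tab pops out of the spring housing, and stop there: turning on by more than an eighth of a turn over-tightens it. Let go and leave the jar clamped, with the tab out and the other things on the table undisturbed.

Things in the scene. Friction and masses are not known exactly. Their poses are not given: they have to be found in the camera images.
- tray (a joint): Aluminium tray that slides on the press's base along the press's own +y (to the left, with its handle trailing on the right). In m: 0 = pulled out to the right (start), 0.110 = home, where its left end meets a sprung rubber buffer and the jar is centred under the foot. The tray drags with about 2 N and stays where it is left; the buffer resists with 6 N at first touch and 4 N more per mm, pushes the tray back to 0.110 when let go, and must not be pressed with more than 25 N.
- tray_handle (a point): Centre of the upper part of the tray's upright black handle post, 16 mm in diameter, at 70 mm above the table; the post stands from 24 mm to 86 mm height, at the right-hand end of the tray, 100 mm from the jar's axis. The post can be pinched or pushed. Its axes are the press's: +y is the way the tray slides home (level), x is across the slide, z up.
- tray_pocket (a point): Centre of the tray's floor in the shallow rubber ring that holds the jar, 20 mm above the table; ring 34 mm inner radius, 6 mm high.
- jar_centre (a point): Centre of the honey jar (loose, glass, red lid, about 62 mm wide, 86 mm tall, 0.25 to 0.5 kg), half-way up; z axis is up its axis. It stands in the tray's ring; its lid is 106 mm above the table.
- crank (a joint): Angle of the press's crank in rad, 0 to 9; grows clockwise as seen from above, which lowers the foot by 3 mm per rad. It starts between 0.3 and 1.6. Friction torque about 0.2 N m holds it where it is left; load adds up to 0.1 N m.
- crank_axis (a point): Point on the crank's vertical axis at the height of the middle of its handle, 247 mm above the table. It is also the axis of the foot, over the jar when the tray is home.
- crank_handle (a point): Centre of the crank's upright black handle, a freely spinning sleeve 16 mm in diameter and 45 mm tall (224 to 269 mm above the table), 42 mm from the crank's axis. As the sleeve spins freely, a hand that pinches it need not turn while it goes round. Under it lies the crank arm, 6 mm thick, top at 222 mm; the fixed overhead arm of the press is all below 210 mm.
- press_foot (a point): Centre of the underside of the press's round rubber foot, 48 mm in diameter; at the start 5 to 9 mm over the jar's lid when the tray is home. It hangs on a spring (about 2.5 N per mm) under the aluminium spring housing, a block 44x38x34 mm.
- tab (a joint): How far the red indicator tab stands out of the front face of the spring housing (the face to the robot), in m: about 0 = in (up to 0.002), about 0.018 = popped out. A catch releases it at once when the foot is pressed with the force set on the press, which differs each time (about 12 to 30 N) and cannot be read beforehand; it stays out then.
- tab_tip (a point): Centre of the red tab's tip, 24 mm wide and 10 mm high, in the front face of the spring housing; about 0.15 m above the table. It moves to the robot by 18 mm when it pops.
- cocoa_centre (a point): Centre of the cocoa shaker with a dark cap, 44 mm wide, 96 mm tall; a bystander.
- salt (a point): Centre of the salt shaker, 44 mm wide, 90 mm tall; a bystander.

How it is judged (in metres and radians):
On the way, in this order (a step that is already met when the one before it is completed fails the run):
1. the tray is home against its buffer, the jar upright under the foot, the tab still in (value of joint tray above 0.107 m and horizontal distance between jar_centre and crank_axis below 0.008 m and angle between jar_centre's own z axis and vertical below 0.1 rad and value of joint tab below 0.004 m), for 0.2 s.
2. the foot presses on the jar's lid (contact force between foot and honey_jar above 3 N), for 0.05 s.
3. the red tab has popped out (value of joint tab above 0.013 m), for 0.1 s.
At the end, for the whole second after the job is handed in: The red tab is out by more than 13 mm, the tray is no more than 4 mm short of its buffer, the honey jar stands upright (within 0.1 rad) within 8 mm of the press's axis and at rest, the foot still presses on its lid with more than 8 N, and the crank is still (value of joint tab above 0.013 m and value of joint tray above 0.106 m and contact force between foot and honey_jar above 8 N and horizontal distance between jar_centre and crank_axis below 0.008 m and angle between jar_centre's own z axis and vertical below 0.1 rad and linear speed of honey_jar below 0.01 m/s and velocity of joint crank below 0.05 rad/s); the robot touches nothing.
It fails at once if the clamp is over-tightened: the foot is driven 3 mm (a sixth of a turn of the crank) past the point where the tab pops (z of press_foot in the frame of tab_tip above -0.033 m).
It fails at once if the jar is pressed with more than 45 N (contact force between foot and honey_jar above 45 N).
It fails at once if the jar is tipped (angle between jar_centre's own z axis and vertical above 0.25 rad).
It fails at once if a bystander is pushed more than 30 mm (distance of any of cocoa_centre, salt from where it was at the start of the episode above 0.03 m).
It fails at once if the tray is rammed into its buffer with more than 25 N (contact force between tray and buffer above 25 N).
It also fails if it takes over 67 s, if anything falls off the work surface, if the arm or the gripper's body presses on something with over 40 N, if the wrist force passes 120 N, or if a joint passes its speed limit or range.

### The arm

A 7-joint arm with a two-finger parallel gripper is mounted at the origin on a cart in front of the work surface, level with it; the furniture and walls round the work are solid. World frame = base frame: x ahead of the robot, y to its left, z up, the work surface at z = 0. Lengths are in mm, angles in rad, forces in N, time in s.
With the tool pointing down it reaches from about 400 to 850 mm from the base axis. Payload 6.9 kg.
Tool frame: the origin (TCP) lies midway between the tips of the shut fingers; the grasp point (between the pads) lies 19 mm behind it; z points along the fingers, y is the direction in which the jaws open and shut (so a half turn about z gives the same grasp; the last joint's range is limited). The gripper opens to 85 mm and grips with 20 to 120 N. Pads are 22 mm wide; open, the fingers measure 114 mm over their backs; the gripper's body (76 mm by 85 mm) begins 54 mm behind the grasp point. The pads swing forward as they close: fully open they stand 13 mm farther back than shut.
Start: joints at [1.325, 0.507, -0.238, 1.5, 0.126, 1.149, -0.155], TCP at [215.338, -586.721, 231.275] pointing down, gripper open.
Joint ranges: [-3.08, 3.08], [-0.24, 2.05], [-1.43, 1.35], [0, 2.5], [-1.52, 4.66], [0.17, 1.96], [-2.89, 2.89]. Speed limits (rad/s): [2.39, 2.39, 3.14, 3.14, 3.14, 3.14, 3.14].

### API

Orientations are given as a rotation vector (axis times angle).
In Python, from plant import manip gives the robot as it stands. The module is installed in compiled form; this text tells all that it offers.
- The arm moves only by the tool carry_out, never from a script. Its argument "increments" is a list of rows, each a list of 6 numbers: the shift along the world's x, y, z in cm, then the turn, a rotation vector about the world's x, y, z in degrees. In form: [[tx, ty, tz, wx, wy, wz], ...]. A call has 1 to 20 rows; each row is the pose to reach, as a shift and turn from the pose commanded when the call began; what a row does not reach only later rows make up. A row lasts 1/12 s, in which the tool goes at most 41.7 mm and 7.16 degrees, less where a joint would pass 70% of its speed; a pose out of reach is approached as far as the arm can. A call with a gripper value outside its range is refused whole. "claw" is the opening, from 0 (shut) to 1 (fully open), set as the call begins (left out, the last holds). The fingers move at their own pace and stop on an object; "newtons" is the grip in N (left out, the last holds). Time passes only in rows, so rows that repeat a pose let the fingers close. It gives the time, the measured TCP pose, the force and the opening at its end, in the units of the state.
- manip.state(): the state, without advancing time (a new reading comes with each control period).
- manip.grab_frame(name): name is "side" or "top"; returns the picture (384x512x3 uint8, red, green, blue); there is no depth.
- manip.camera_info(name): a dict with "vertical_fov" (degrees; the focal length in pixels is half the picture's height over the tangent of half this angle, whatever the lens; pixels are square), "cx", "cy" (the principal point, pixels), "extrinsics" (4x4, takes a point from camera to world coordinates). Camera axes: x right, y down, z forward; pixel columns grow to the right and rows downward; lengths in mm; the calibration is good to about 2 mm. A picture is of the moment at which its call begins. camera_info takes no time and is no camera call.
- manip.finish_job(): hands the job in, once; it reports no verdict.
The state is a dict: "clock": time; "qpos": joint angles; "dq": joint speeds; "joint_efforts": joint torques, N m; "tcp_pos": TCP position; "orientation": TCP orientation; "ft_force": force on the tool from outside, world axes, zero at the start; "ft_torque": the same for the moment, N m; "finger_gap": finger opening in mm.
Only numpy, scipy, OpenCV 4.12 (cv2) and the standard library are available. Lean on these libraries where they do the work, as an engineer would, in place of code of your own. Each camera call takes 0.05 s, during which the arm holds its last target. There are 200 camera calls.

## Working session

There is one attempt and no reset: what is moved stays moved. The work goes in short steps, Python scripts to look and compute and a tool call to move; the robot and the scene stay as the last step left them, time stands still between calls to the robot, and variables do not carry over. Pictures are saved under pics/ and viewed, about 8 in all and at most 12, crops included, and the job is handed in when it is done.

Besides the shell and the picture viewer there is one more tool, called by a JSON object that holds its "fn" and its "kwargs", one argument or row to a line. carry_out: Moves the arm, as the interface text tells. Its arguments: {"type":"object","properties":{"increments":{"type":"array","items":{"type":"array","items":{"type":"number"}}},"claw":{"type":"number"},"newtons":{"type":"number"}},"required":["increments"]}

```bash
mkdir -p pics; cat > h.py <<'E'
import numpy as np, cv2
from plant import manip
def cam(n):
    c=manip.camera_info(n); E=np.array(c["extrinsics"]); f=192/np.tan(np.radians(c["vertical_fov"]/2))
    return f,c["cx"],c["cy"],E
def ray(n,u,v):
    f,cx,cy,E=cam(n); d=E[:3,:3]@np.array([(u-cx)/f,(v-cy)/f,1]); return E[:3,3],d/np.linalg.norm(d)
def onz(n,u,v,z):
    o,d=ray(n,u,v); return o+d*(z-o[2])/d[2]
def tri(a,b):
    (o1,d1),(o2,d2)=ray(*a),ray(*b)
    s=np.linalg.lstsq(np.c_[d1,-d2],o2-o1,rcond=None)[0]
    p,q=o1+s[0]*d1,o2+s[1]*d2; return (p+q)/2,np.linalg.norm(p-q)
def proj(n,P):
    f,cx,cy,E=cam(n); p=E[:3,:3].T@(np.array(P)-E[:3,3]); return f*p[0]/p[2]+cx,f*p[1]/p[2]+cy
def shot(n,name):
    im=manip.grab_frame(n)[:,:,::-1].copy(); cv2.imwrite(f"pics/{name}.png",im); return im
E
python3 - <<'E'
from h import *
np.set_printoptions(suppress=True,precision=3)
for n in("side","top"):
    print(n,cam(n)); im=shot(n,n+"0")
a=cv2.imread("pics/side0.png");b=cv2.imread("pics/top0.png")
cv2.imwrite("pics/s.png",cv2.resize(a,(768,576)));cv2.imwrite("pics/t.png",cv2.resize(b,(768,576)))
print(manip.state())
E
```

```text
side (np.float64(411.60322771927054), 261.1772483299844, 187.82477488643895, array([[   0.87 ,   -0.337,    0.36 ,  277.435],
       [  -0.493,   -0.571,    0.656, -654.534],
       [  -0.016,   -0.748,   -0.663,  834.952],
       [   0.   ,    0.   ,    0.   ,    1.   ]]))
top (np.float64(495.00993713413953), 264.1597733199754, 185.5779665066147, array([[   0.008,   -0.995,    0.1  ,  522.527],
       [  -1.   ,   -0.005,    0.025,  -28.087],
       [  -0.025,   -0.1  ,   -0.995, 1268.712],
       [   0.   ,    0.   ,    0.   ,    1.   ]]))
{'clock': 0.1, 'qpos': array([ 1.324,  0.508, -0.238,  1.501,  0.126,  1.149, -0.155]), 'dq': array([-0.   , -0.003, -0.001, -0.005, -0.001,  0.001,  0.001]), 'joint_efforts': array([ -0.004, -62.183,  -2.194, -25.02 ,   0.013,   0.008,   0.   ]), 'tcp_pos': array([ 215.165, -586.335,  230.522]), 'orientation': array([-3.092, -0.549,  0.   ]), 'ft_force': array([0.65 , 0.358, 0.082]), 'ft_torque': array([ 0.031, -0.014,  0.031]), 'finger_gap': 85.48221752497479}
```

View pics/s.png

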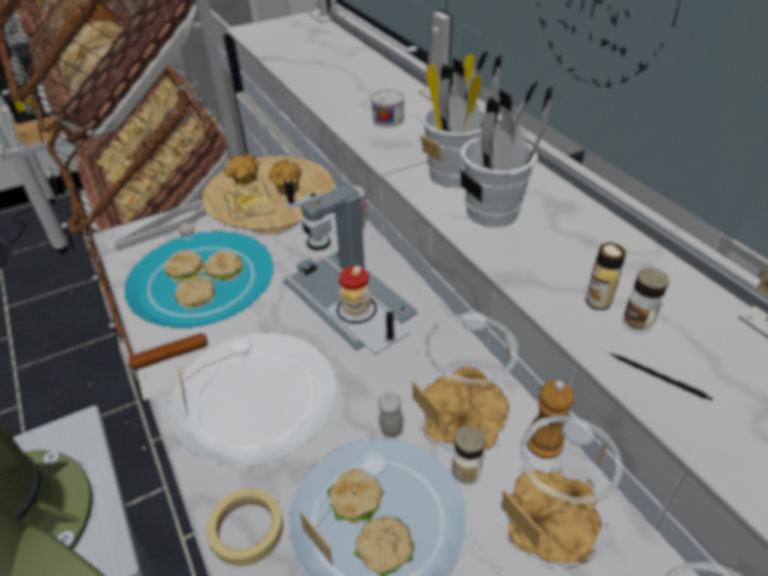

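View pics/t.png

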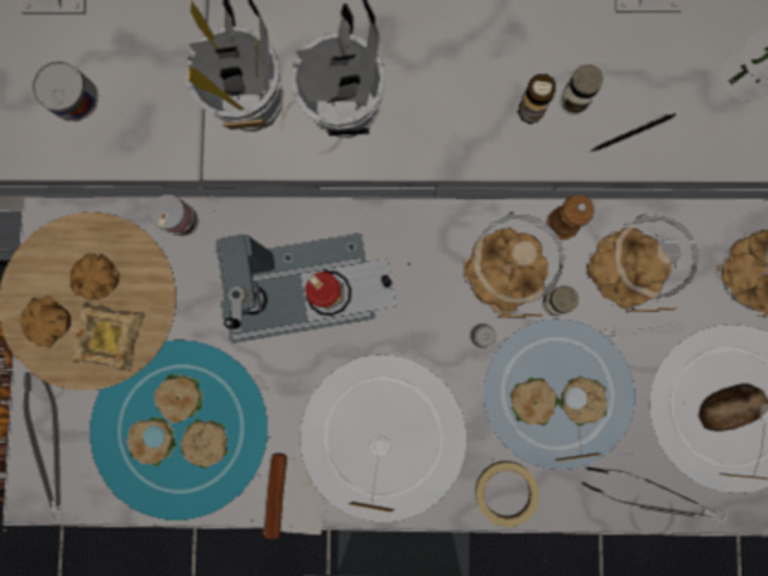

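The side view shows the jar at about (354,285), the tray post at (390,325) and the crank handle at (289,190), all in 768-wide pixels. In the top view the post is at (387,281), the crank handle at (233,323) and the jar lid at (323,288). Next I'll mask these and triangulate.

```bash
python3 - <<'E'
from h import *
a=cv2.imread("pics/side0.png");b=cv2.imread("pics/top0.png")
A=cv2.resize(a[110:240,180:290],None,fx=3.6,fy=3.6,interpolation=cv2.INTER_CUBIC)
B=cv2.resize(b[140:240,135:275],None,fx=2.8,fy=2.8,interpolation=cv2.INTER_CUBIC)
H=max(A.shape[0],B.shape[0]);pad=lambda i:cv2.copyMakeBorder(i,0,H-i.shape[0],0,0,cv2.BORDER_CONSTANT)
cv2.imwrite("pics/c1.png",np.hstack([pad(A),pad(B)]))
for n,im,(x0,y0,x1,y1) in(("side",a,(180,110,290,240)),("top",b,(135,140,275,240))):
    c=im[y0:y1,x0:x1]; hsv=cv2.cvtColor(c,cv2.COLOR_BGR2HSV)
    blk=(c.max(2)<50).astype(np.uint8); red=((hsv[...,1]>170)&((hsv[...,0]<8)|(hsv[...,0]>172))&(hsv[...,2]>80)).astype(np.uint8)
    for k,m in(("blk",blk),("red",red)):
        N,L,S,C=cv2.connectedComponentsWithStats(m)
        for i in range(1,N):
            if S[i,4]>8: print(n,k,S[i,:4]+[x0,y0,0,0],S[i,4],(C[i]+[x0,y0]).round(1))
E
```

```text
side blk [190 122   6  13] 56 [192.7 126.9]
side blk [203 178   7   5] 17 [206.2 179.7]
side blk [258 209   4  17] 47 [259.5 217. ]
side red [227 179  18  13] 163 [235.2 186. ]
top blk [166 159  17  24] 257 [173.1 172.2]
top blk [219 181  12   6] 12 [224.5 182.6]
top blk [255 184   6   7] 30 [257.1 187. ]
top blk [162 191  16  19] 63 [172.4 202. ]
top blk [156 195   3   3] 9 [157. 196.]
top blk [207 199  26  11] 34 [220.2 206.2]
top blk [150 212  11   7] 47 [155.3 215.2]
top red [204 182  22  22] 293 [215.7 193.2]
```

View pics/c1.png

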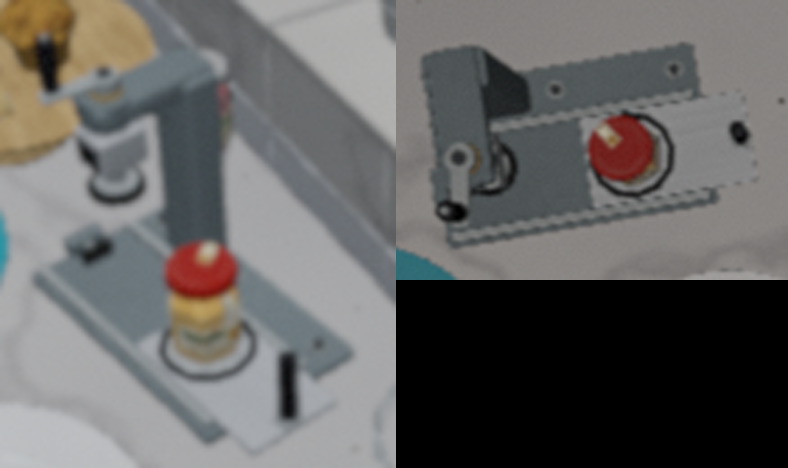

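The crop shows the crank arm pointing toward the robot. The handle runs from (192,121) to (194,134) in the side view and sits at (155.4,215) in the top view, with the axis knob at (208,129) side and (157.5,196) top. The post runs from (259.5,209) to (259.5,226) in the side view.

```bash
python3 - <<'E'
from h import *
np.set_printoptions(suppress=True,precision=1)
print("post c",*tri(("side",259.5,217.5),("top",257,187)))
print("crank h c",*tri(("side",192.8,127.7),("top",155.4,215.2)))
print("axis",*tri(("side",208.3,129.4),("top",157.4,196)))
P=onz("top",257,187,75);print("post z75",P, "side:",onz("side",259.5,217.5,55))
H=onz("top",155.2,215.2,255);A=onz("top",157.4,196,230);print("H",H,"A",A,H-A)
J=onz("top",215.5,193,106);R=onz("top",220,194.6,26);print("jar lid",J,"ring",R)
d=R-P;print("yaw of slide",np.degrees(np.arctan2(-d[0],d[1])),"len",np.hypot(*d[:2]))
d=A-P;print("axis-post",np.hypot(*d[:2]),np.degrees(np.arctan2(-d[0],d[1])))
d=A-R;print("axis-ring",np.hypot(*d[:2]))
for p,n in(((322,223),"salt?"),((375,200),"cocoa?")): print(n,onz("top",*p,92))
# edges of rail in top view
b=cv2.imread("pics/top0.png")
p1=onz("top",135+55/2.8,140+240/2.8,15);p2=onz("top",135+320/2.8,140+195/2.8,15);d=p1-p2;print("rail yaw",np.degrees(np.arctan2(-d[0],d[1])))
E
```

```text
post c [641.4  20.8  49.8] 0.21915798096588757
crank h c [561.7 223.8 245.1] 1.567338150122204
axis [603.7 225.7 224.5] 0.6799920531430312
post z75 [639.1  19.7  75. ] side: [638.9  16.3  55. ]
H [562.  221.6 255. ] A [603.6 224.3 230. ] [-41.6  -2.7  25. ]
jar lid [621.3 116.5 106. ] ring [624.1 115.   26. ]
yaw of slide 8.958238899309983 len 96.4389271426199
axis-post 207.60200839471278 9.831268988525695
axis-ring 111.18398659381201
salt? [ 552.7 -135.6   92. ]
cocoa? [ 608.  -261.1   92. ]
rail yaw 10.020354864128695
```

{"fn": "carry_out", "kwargs": {
  "increments": [
    [3,4,2,0,0,-1],
    [6,8,3,0,0,-2],
    [9,12,3,0,0,-3],
    [12,15.6,3,0,0,-4],
    [15,19.5,3,0,0,-5],
    [18,23.4,3,0,0,-6],
    [21,27.3,3,0,0,-7],
    [24,31.2,3,0,0,-8],
    [27,35.1,3,0,0,-9],
    [30,39,3,0,0,-10],
    [33,42.9,3,0,0,-10.5],
    [36,46.8,3,0,0,-10.5],
    [39,50.7,3,0,0,-10.5],
    [41.5,54,3,0,0,-10.5],
    [43,56,3,0,0,-10.5],
    [43,56,3,0,0,-10.5],
    [43,56,3,0,0,-10.5],
    [43,56,3,0,0,-10.5]
  ],
  "claw": 0,
  "newtons": 40
}}

```text
clock: 1.6
tcp_pos: [648.1, -16.6, 260.1]
orientation: [-3.122, -0.28, -0.002]
ft_force: [-2.2, 1.6, -0.4]
finger_gap: 0.1
```

{"fn": "carry_out", "kwargs": {
  "increments": [
    [0,0,0,0,0,0],
    [0,0,0,0,0,0],
    [0,0,0,0,0,0]
  ]
}}

```text
clock: 1.85
tcp_pos: [644.6, -28.7, 261.0]
orientation: [3.13, 0.261, -0.002]
ft_force: [0.2, 0.4, 0.9]
finger_gap: 0.2
```

{"fn": "carry_out", "kwargs": {
  "increments": [
    [0,0,-1.5,0,0,0],
    [0,0,-3.5,0,0,0],
    [0,0,-6,0,0,0],
    [0,0,-8.5,0,0,0],
    [0,0,-11,0,0,0],
    [0,0,-13.5,0,0,0],
    [0,0,-16,0,0,0],
    [0,0,-18,0,0,0],
    [0,0,-19.5,0,0,0],
    [0,0,-20.5,0,0,0],
    [0,0,-21,0,0,0],
    [0,0,-21,0,0,0],
    [0,0,-21,0,0,0],
    [0,0,-21,0,0,0],
    [0,0,-21,0,0,0]
  ]
}}

```text
clock: 3.1
tcp_pos: [646.0, -26.8, 52.4]
orientation: [3.13, 0.264, 0.003]
ft_force: [-0.2, 1.6, -0.1]
finger_gap: 0.2
```

```bash
python3 - <<'E'
from h import *
a=shot("side","s2");b=shot("top","t2");print(manip.state()["tcp_pos"],manip.state()["ft_force"])
A=cv2.resize(a[110:270,170:310],None,fx=3,fy=3);B=cv2.resize(b[130:250,135:285],None,fx=2.6,fy=2.6)
H=480;pad=lambda i:cv2.copyMakeBorder(i,0,H-i.shape[0],0,0,cv2.BORDER_CONSTANT)
cv2.imwrite("pics/c2.png",np.hstack([pad(A),pad(B)])[:, :800])
E
```

```text
[645.77325584 -26.66970903  52.12879753] [-1.31993296  0.28665905 -0.50981876]
```

View pics/c2.png

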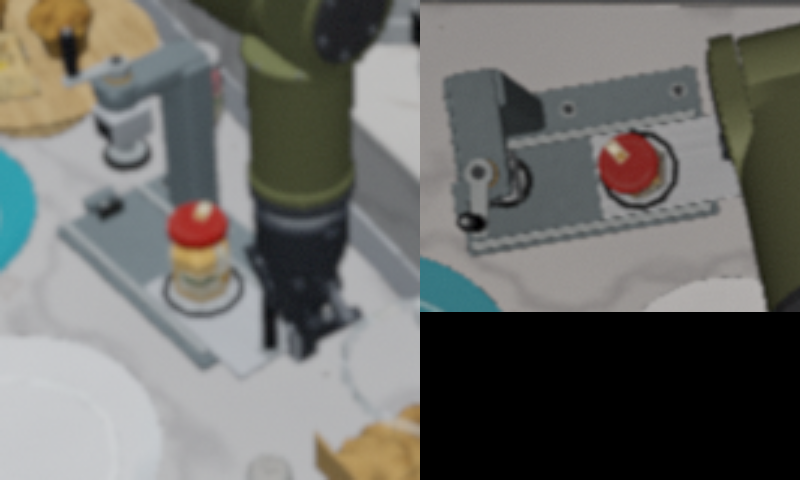

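The fingers stand just to the right of the post in line with it (side crop ~(300,320) against post (270,315)), and the jar is in its ring. I'll push slowly along the slide.

{"fn": "carry_out", "kwargs": {
  "increments": [
    [-0.03,0.2,0,0,0,0],
    [-0.1,0.6,0,0,0,0],
    [-0.17,1.0,0,0,0,0],
    [-0.23,1.4,0,0,0,0],
    [-0.3,1.8,0,0,0,0],
    [-0.37,2.2,0,0,0,0],
    [-0.43,2.6,0,0,0,0],
    [-0.5,3.0,0,0,0,0],
    [-0.57,3.4,0,0,0,0],
    [-0.63,3.8,0,0,0,0],
    [-0.7,4.2,0,0,0,0],
    [-0.77,4.6,0,0,0,0],
    [-0.83,5.0,0,0,0,0],
    [-0.9,5.4,0,0,0,0],
    [-0.97,5.8,0,0,0,0],
    [-1.03,6.2,0,0,0,0],
    [-1.1,6.6,0,0,0,0],
    [-1.17,7.0,0,0,0,0],
    [-1.22,7.3,0,0,0,0],
    [-1.25,7.5,0,0,0,0]
  ]
}}

```text
clock: 4.87
tcp_pos: [632.7, 49.0, 51.2]
orientation: [-3.13, -0.265, 0.0]
ft_force: [-1.5, -1.3, -0.6]
finger_gap: -0.2
```

{"fn": "carry_out", "kwargs": {
  "increments": [
    [-0.03,0.2,0,0,0,0],
    [-0.1,0.6,0,0,0,0],
    [-0.17,1.0,0,0,0,0],
    [-0.23,1.4,0,0,0,0],
    [-0.3,1.8,0,0,0,0],
    [-0.37,2.2,0,0,0,0],
    [-0.43,2.6,0,0,0,0],
    [-0.5,3.0,0,0,0,0],
    [-0.55,3.3,0,0,0,0],
    [-0.58,3.5,0,0,0,0],
    [-0.58,3.5,0,0,0,0],
    [-0.58,3.5,0,0,0,0]
  ]
}}

```text
clock: 5.87
tcp_pos: [627.5, 84.2, 51.5]
orientation: [-3.129, -0.265, -0.002]
ft_force: [-0.5, 0.8, -0.5]
finger_gap: -0.0
```

```bash
python3 - <<'E'
from h import *
np.set_printoptions(suppress=True,precision=1)
a=shot("side","s3");b=shot("top","t3");print(manip.state()["tcp_pos"],manip.state()["ft_force"])
A=cv2.resize(a[110:270,170:310],None,fx=3,fy=3);B=cv2.resize(b[130:250,135:285],None,fx=2.6,fy=2.6)
H=480;pad=lambda i:cv2.copyMakeBorder(i,0,H-i.shape[0],0,0,cv2.BORDER_CONSTANT)
cv2.imwrite("pics/c3.png",np.hstack([pad(A),pad(B)])[:, :800])
for n,i in(("side",a),("top",b)):
    hsv=cv2.cvtColor(i,cv2.COLOR_BGR2HSV);m=((hsv[...,1]>170)&((hsv[...,0]<8)|(hsv[...,0]>172))&(hsv[...,2]>80)).astype(np.uint8)
    m[:, :135]=0;m[:110]=0
    N,L,S,C=cv2.connectedComponentsWithStats(m)
    for k in range(1,N):
        if S[k,4]>20: print(n,S[k],C[k],onz(n,*C[k],103))
E
```

```text
[627.5  83.8  51.5] [ 0.4  0.3 -0. ]
side [209 166  19  11 144] [217.3 170.9] [604.  194.8 103. ]
top [173 188  17  23 203] [181.8 199.1] [606.6 196.8 103. ]
```

View pics/c3.png

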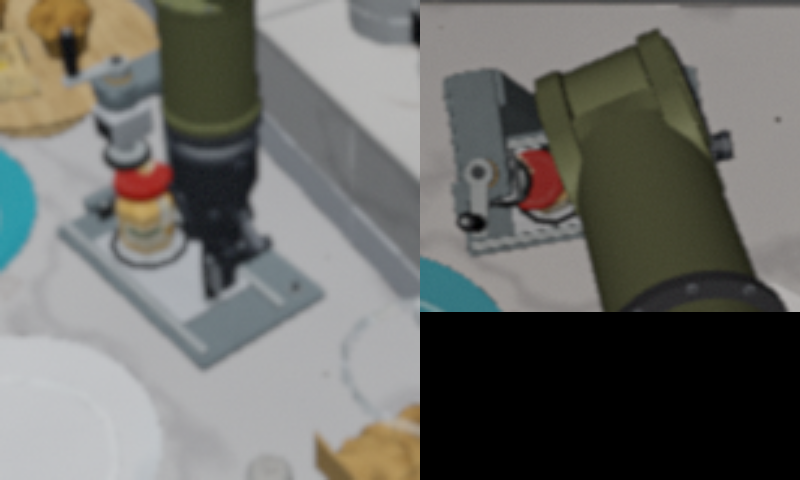

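The jar is about 28 mm short of home (lid at about (605,197), axis at (603.5,225)), standing upright. I'll go in slower and watch the force.

{"fn": "carry_out", "kwargs": {
  "increments": [
    [-0.03,0.2,0,0,0,0],
    [-0.07,0.4,0,0,0,0],
    [-0.12,0.7,0,0,0,0],
    [-0.17,1.0,0,0,0,0],
    [-0.22,1.3,0,0,0,0],
    [-0.27,1.6,0,0,0,0],
    [-0.3,1.8,0,0,0,0],
    [-0.33,2.0,0,0,0,0],
    [-0.33,2.0,0,0,0,0],
    [-0.33,2.0,0,0,0,0]
  ]
}}

```text
clock: 6.8
tcp_pos: [623.4, 104.0, 51.2]
orientation: [-3.13, -0.265, 0.001]
ft_force: [0.0, -0.0, 0.2]
finger_gap: 0.1
```

{"fn": "carry_out", "kwargs": {
  "increments": [
    [-0.02,0.1,0,0,0,0],
    [-0.03,0.2,0,0,0,0],
    [-0.05,0.3,0,0,0,0],
    [-0.07,0.4,0,0,0,0],
    [-0.07,0.4,0,0,0,0]
  ]
}}

```text
clock: 7.22
tcp_pos: [622.8, 107.0, 51.2]
orientation: [3.13, 0.264, -0.001]
ft_force: [0.0, -2.2, 0.9]
finger_gap: 0.4
```

{"fn": "carry_out", "kwargs": {
  "increments": [
    [-0.02,0.1,0,0,0,0],
    [-0.03,0.2,0,0,0,0],
    [-0.03,0.2,0,0,0,0]
  ]
}}

```text
clock: 7.47
tcp_pos: [622.8, 107.2, 51.2]
orientation: [3.128, 0.262, -0.001]
ft_force: [-0.1, -6.3, 1.8]
finger_gap: 0.1
```

{"fn": "carry_out", "kwargs": {
  "increments": [
    [-0.01,0.1,0,0,0,0],
    [-0.02,0.2,0,0,0,0],
    [-0.02,0.2,0,0,0,0],
    [-0.02,0.2,0,0,0,0]
  ]
}}

```text
clock: 7.8
tcp_pos: [622.6, 107.9, 51.2]
orientation: [3.127, 0.26, -0.001]
ft_force: [0.7, -8.2, 1.8]
finger_gap: 0.1
```

{"fn": "carry_out", "kwargs": {
  "increments": [
    [0.05,-0.3,0,0,0,0],
    [0.2,-1.2,0,0,0,0],
    [0.4,-2.5,0,0,0,0],
    [0.6,-3.7,0,0,0,0],
    [0.8,-4.7,0.5,0,0,0],
    [0.9,-5.2,2,0,0,0],
    [0.9,-5.5,4.5,0,0,0],
    [0.9,-5.5,7.5,0,0,0],
    [0.9,-5.5,10.5,0,0,0],
    [0.9,-5.5,13.5,0,0,0],
    [0.9,-5.5,16.5,0,0,0],
    [0.9,-5.5,19.5,0,0,0],
    [0.9,-5.5,22,0,0,0],
    [0.9,-5.5,24,0,0,0],
    [0.9,-5.5,25,0,0,0],
    [0.9,-5.5,25,0,0,0],
    [0.9,-5.5,25,0,0,0]
  ],
  "claw": 0.55
}}

```text
clock: 9.22
tcp_pos: [631.4, 56.4, 300.9]
orientation: [-3.13, -0.265, -0.0]
ft_force: [0.3, -0.4, -0.2]
finger_gap: 47.0
```

```bash
python3 - <<'E'
from h import *
np.set_printoptions(suppress=True,precision=1)
a=shot("side","s4");b=shot("top","t4");s=manip.state();print(s["clock"],s["tcp_pos"],s["orientation"],s["ft_force"],s["finger_gap"],s["qpos"])
A=cv2.resize(a[110:250,170:270],None,fx=4,fy=4);B=cv2.resize(b[130:250,135:265],None,fx=3,fy=3)
H=560;pad=lambda i:cv2.copyMakeBorder(i,0,H-i.shape[0],0,0,cv2.BORDER_CONSTANT)
cv2.imwrite("pics/c4.png",np.hstack([pad(A),pad(B)])[:, :800])
for n,i in(("side0",cv2.imread("pics/side0.png")),("side",a)):
    hsv=cv2.cvtColor(i,cv2.COLOR_BGR2HSV);m=((hsv[...,1]>170)&((hsv[...,0]<8)|(hsv[...,0]>172))&(hsv[...,2]>80)).astype(np.uint8)
    m[:, :135]=0;m[:110]=0
    N,L,S,C=cv2.connectedComponentsWithStats(m)
    for k in range(1,N):
        if S[k,4]>20: print(n,S[k],C[k])
    m=(i[190:240,190:280].max(2)<60).astype(np.uint8)
    N,L,S,C=cv2.connectedComponentsWithStats(m)
    for k in range(1,N):
        if S[k,4]>20: print(n,"blk",S[k]+[190,190,0,0,0],C[k]+190, onz("side",*(C[k]+190),55))
E
```

```text
9.3167 [630.9  56.1 299.5] [-3.1 -0.3  0. ] [-0.4  0.5  0.7] 47.09503452689646 [ 0.1  0.5 -0.3  1.4  0.2  1.3 -1.7]
side0 [227 179  18  13 163] [235.2 186. ]
side0 blk [258 209   4  17  65] [259.5 217.1] [639.7  17.5  55. ]
side [205 164  16   9  94] [212.7 168.5]
side blk [233 190   4  15  42] [234.5 196.7] [618.6 122.3  55. ]
```

View pics/c4.png

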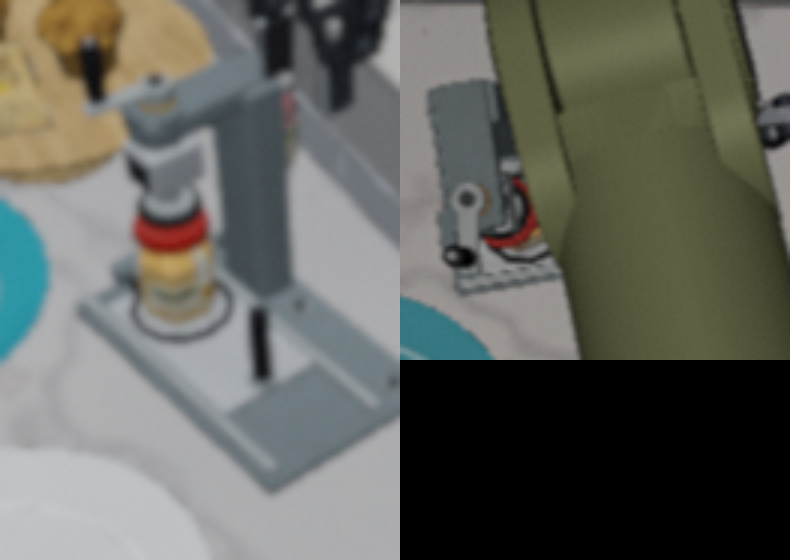

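The tray is home: its end sits at the buffer, the push stalled at about 8 N, and the jar is upright under the foot (side crop (170,250)) with clearance left. Now the crank handle, near (562,222.5).

{"fn": "carry_out", "kwargs": {
  "increments": [
    [-0.3,0.7,0,0,0,0],
    [-1,2.4,0,0,0,0],
    [-2,4.8,0,0,0,0],
    [-3,7.2,0,0,0,0],
    [-4,9.6,0,0,0,0],
    [-5,12,0,0,0,0],
    [-6,14.3,0,0,0,0],
    [-6.6,15.8,0,0,0,0],
    [-6.9,16.4,0,0,0,0],
    [-7,16.6,0,0,0,0],
    [-7,16.6,0,0,0,0],
    [-7,16.6,0,0,0,0],
    [-7,16.6,0,0,0,0],
    [-7,16.6,0,0,0,0],
    [-7,16.6,0,0,0,0],
    [-7,16.6,0,0,0,0]
  ]
}}

```text
clock: 10.65
tcp_pos: [561.8, 221.7, 301.2]
orientation: [3.13, 0.263, -0.0]
ft_force: [0.0, 0.3, -0.4]
finger_gap: 47.0
```

{"fn": "carry_out", "kwargs": {
  "increments": [
    [0,0,-0.5,0,0,0],
    [0,0,-1.5,0,0,0],
    [0,0,-2.5,0,0,0],
    [0,0,-3.5,0,0,0],
    [0,0,-4.5,0,0,0],
    [0,0,-5.5,0,0,0],
    [0,0,-6.3,0,0,0],
    [0,0,-6.8,0,0,0],
    [0,0,-7,0,0,0],
    [0,0,-7,0,0,0],
    [0,0,-7,0,0,0],
    [0,0,-7,0,0,0]
  ]
}}

```text
clock: 11.65
tcp_pos: [561.8, 222.4, 231.8]
orientation: [-3.13, -0.264, -0.002]
ft_force: [-0.4, 0.5, 0.0]
finger_gap: 46.8
```

```bash
python3 - <<'E'
from h import *
np.set_printoptions(suppress=True,precision=2)
a=shot("side","s5");s=manip.state();print(s["clock"],s["tcp_pos"],s["orientation"],s["ft_force"],s["finger_gap"],s["qpos"])
cv2.imwrite("pics/c5.png",cv2.resize(a[80:230,140:280],None,fx=4,fy=4))
E
```

```text
11.7 [561.81 222.44 231.85] [-3.13 -0.26 -0.  ] [ 0.19 -0.49  0.12] 46.753520285800946 [-0.19  0.48 -0.37  1.56  0.19  1.13 -2.  ]
```

View pics/c5.png

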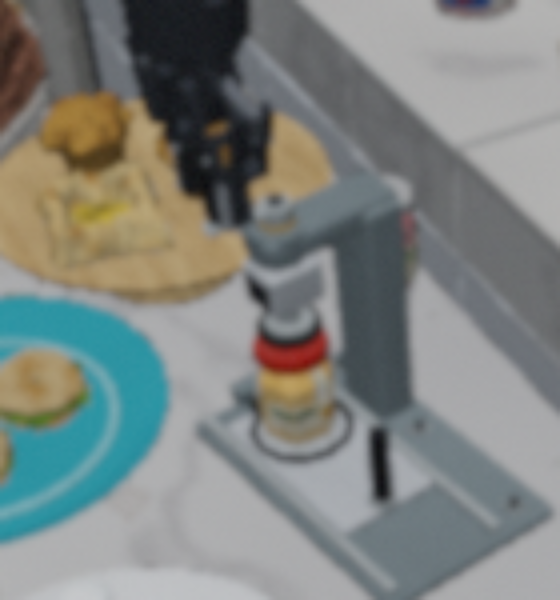

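The fingers straddle the handle (crop ~(215,200)). The tab face at (258,285) is in clear view of the side camera. Closing now.

{"fn": "carry_out", "kwargs": {
  "increments": [
    [0,0,0,0,0,0],
    [0,0,0,0,0,0],
    [0,0,0,0,0,0],
    [0,0,0,0,0,0],
    [0,0,0,0,0,0],
    [0,0,0,0,0,0]
  ],
  "claw": 0,
  "newtons": 50
}}

```text
clock: 12.2
tcp_pos: [561.6, 223.3, 231.9]
orientation: [-3.129, -0.266, -0.002]
ft_force: [-0.7, 2.8, 4.9]
finger_gap: 14.8
```

```bash
cat > chk.py <<'E'
from h import *
import sys
np.set_printoptions(suppress=True,precision=1)
a=shot("side",sys.argv[1]);s=manip.state()
w=a[135:175,188:230];hsv=cv2.cvtColor(w,cv2.COLOR_BGR2HSV)
m=((hsv[...,1]>140)&((hsv[...,0]<8)|(hsv[...,0]>172))&(hsv[...,2]>60)).astype(np.uint8)
N,L,S,C=cv2.connectedComponentsWithStats(m)
t=s["tcp_pos"][:2]-[603.6,225]
print(s["clock"],s["tcp_pos"],"r",np.hypot(*t),"ang",np.degrees(np.arctan2(t[1],t[0]))%360,"F",s["ft_force"],"gap",s["finger_gap"])
print("red",[(S[k,:5]+[188,135,0,0,0]).tolist() for k in range(1,N) if S[k,4]>3])
E
python3 chk.py s6
```

```text
12.25 [561.5 223.4 231.9] r 42.10254048097424 ang 182.24018919287826 F [-2.2  3.9  6.1] gap 15.001530846382355
red [[204, 163, 17, 10, 110]]
```

```bash
cat > seg.py <<'E'
import sys,numpy as np
a,b,st=map(float,sys.argv[1:4]); t0=182.5
P=lambda f:4.2*np.array([np.cos(np.radians(t0-f)),np.sin(np.radians(t0-f))])
print([[*np.round(P(f)-P(a),2).tolist(),0,0,0,0] for f in np.r_[np.arange(a+st,b,st),b]])
E
python3 seg.py 0 90 9; python3 seg.py 90 150 6
```

```text
[[0.02, 0.66, 0, 0, 0, 0], [0.15, 1.31, 0, 0, 0, 0], [0.37, 1.92, 0, 0, 0, 0], [0.69, 2.5, 0, 0, 0, 0], [1.1, 3.02, 0, 0, 0, 0], [1.58, 3.47, 0, 0, 0, 0], [2.13, 3.84, 0, 0, 0, 0], [2.73, 4.12, 0, 0, 0, 0], [3.36, 4.3, 0, 0, 0, 0], [4.01, 4.38, 0, 0, 0, 0]]
[[0.44, -0.0, 0, 0, 0, 0], [0.88, -0.05, 0, 0, 0, 0], [1.31, -0.15, 0, 0, 0, 0], [1.72, -0.29, 0, 0, 0, 0], [2.12, -0.47, 0, 0, 0, 0], [2.5, -0.69, 0, 0, 0, 0], [2.85, -0.96, 0, 0, 0, 0], [3.18, -1.25, 0, 0, 0, 0], [3.47, -1.58, 0, 0, 0, 0], [3.73, -1.94, 0, 0, 0, 0]]
```

{"fn": "carry_out", "kwargs": {
  "increments": [
    [0.01,0.3,0,0,0,0],
    [0.04,0.7,0,0,0,0],
    [0.15,1.31,0,0,0,0],
    [0.37,1.92,0,0,0,0],
    [0.69,2.5,0,0,0,0],
    [1.1,3.02,0,0,0,0],
    [1.58,3.47,0,0,0,0],
    [2.13,3.84,0,0,0,0],
    [2.73,4.12,0,0,0,0],
    [3.36,4.3,0,0,0,0],
    [4.01,4.38,0,0,0,0],
    [4.01,4.38,0,0,0,0],
    [4.01,4.38,0,0,0,0]
  ]
}}

```text
clock: 13.33
tcp_pos: [601.4, 269.0, 232.0]
orientation: [-3.126, -0.268, -0.002]
ft_force: [-1.6, 7.8, 5.4]
finger_gap: 14.6
```

```bash
python3 chk.py s7;  python3 seg.py 90 130 5; python3 seg.py 130 150 5;python3 seg.py 150 170 5;python3 seg.py 170 190 5;python3 seg.py 190 210 5
```

```text
13.3833 [601.3 269.  232. ] r 44.093351938586835 ang 92.93313459316907 F [-2.   8.   4.1] gap 15.020758973331956
red [[204, 164, 17, 9, 90]]
[[0.37, 0.0, 0, 0, 0, 0], [0.73, -0.03, 0, 0, 0, 0], [1.09, -0.1, 0, 0, 0, 0], [1.45, -0.19, 0, 0, 0, 0], [1.79, -0.32, 0, 0, 0, 0], [2.12, -0.47, 0, 0, 0, 0], [2.44, -0.65, 0, 0, 0, 0], [2.74, -0.86, 0, 0, 0, 0]]
[[0.28, -0.24, 0, 0, 0, 0], [0.54, -0.49, 0, 0, 0, 0], [0.78, -0.78, 0, 0, 0, 0], [0.99, -1.08, 0, 0, 0, 0]]
[[0.18, -0.32, 0, 0, 0, 0], [0.34, -0.65, 0, 0, 0, 0], [0.46, -0.99, 0, 0, 0, 0], [0.56, -1.35, 0, 0, 0, 0]]
[[0.06, -0.36, 0, 0, 0, 0], [0.1, -0.73, 0, 0, 0, 0], [0.1, -1.09, 0, 0, 0, 0], [0.06, -1.46, 0, 0, 0, 0]]
[[-0.06, -0.36, 0, 0, 0, 0], [-0.16, -0.71, 0, 0, 0, 0], [-0.28, -1.06, 0, 0, 0, 0], [-0.44, -1.39, 0, 0, 0, 0]]
```

{"fn": "carry_out", "kwargs": {
  "increments": [
    [0.37,0.05,0,0,0,0],
    [0.73,0.07,0,0,0,0],
    [1.09,0.05,0,0,0,0],
    [1.45,0.01,0,0,0,0],
    [1.79,-0.07,0,0,0,0],
    [2.12,-0.22,0,0,0,0],
    [2.44,-0.4,0,0,0,0],
    [2.74,-0.61,0,0,0,0],
    [2.74,-0.61,0,0,0,0],
    [2.74,-0.61,0,0,0,0]
  ]
}}

```text
clock: 14.22
tcp_pos: [629.4, 260.3, 231.9]
orientation: [-3.13, -0.264, -0.002]
ft_force: [-0.9, 2.5, 6.0]
finger_gap: 14.6
```

```bash
sed -i 's/603.6,225/603.6,227.3/' chk.py; python3 chk.py s8
```

```text
14.2667 [629.3 260.3 231.9] r 41.856572979579724 ang 52.040997990697726 F [0.  3.4 6.2] gap 14.563052612496248
red [[204, 165, 17, 8, 81]]
```

{"fn": "carry_out", "kwargs": {
  "increments": [
    [0.28,-0.24,0,0,0,0],
    [0.54,-0.49,0,0,0,0],
    [0.78,-0.78,0,0,0,0],
    [0.99,-1.08,0,0,0,0],
    [0.99,-1.08,0,0,0,0],
    [0.99,-1.08,0,0,0,0]
  ]
}}

```text
clock: 14.77
tcp_pos: [639.2, 249.2, 231.9]
orientation: [-3.13, -0.264, -0.002]
ft_force: [-0.8, 2.1, 6.3]
finger_gap: 14.7
```

```bash
python3 chk.py s9
```

```text
14.8167 [639.3 249.2 231.9] r 41.8561844773834 ang 31.548809304726745 F [-0.4  1.8  6.3] gap 14.41190424168355
red [[204, 165, 17, 8, 75]]
```

{"fn": "carry_out", "kwargs": {
  "increments": [
    [0.18,-0.32,0,0,0,0],
    [0.34,-0.65,0,0,0,0],
    [0.46,-0.99,0,0,0,0],
    [0.56,-1.35,0,0,0,0],
    [0.56,-1.35,0,0,0,0]
  ]
}}

```text
clock: 15.23
tcp_pos: [644.6, 235.9, 231.9]
orientation: [-3.129, -0.264, -0.001]
ft_force: [-1.3, 2.1, 7.2]
finger_gap: 14.6
```

```bash
python3 chk.py s10
```

```text
15.2833 [644.6 235.9 231.9] r 41.85446969382894 ang 11.883592770920249 F [-0.8  2.5  6. ] gap 14.937122691129455
red [[204, 165, 17, 8, 75]]
```

{"fn": "carry_out", "kwargs": {
  "increments": [
    [0.06,-0.36,0,0,0,0],
    [0.1,-0.73,0,0,0,0],
    [0.1,-1.09,0,0,0,0],
    [0.06,-1.46,0,0,0,0],
    [0.06,-1.46,0,0,0,0],
    [0.06,-1.46,0,0,0,0]
  ]
}}

```text
clock: 15.78
tcp_pos: [645.1, 221.6, 231.9]
orientation: [-3.13, -0.265, -0.001]
ft_force: [-1.2, 2.0, 6.0]
finger_gap: 14.7
```

```bash
python3 chk.py s11; for a in 210 230 250 270; do python3 seg.py $a $((a+20)) 5;done; python3 - <<'E'
import cv2,numpy as np
r=[cv2.resize(cv2.imread(f"pics/{n}.png")[125:185,180:245],None,fx=6,fy=6,interpolation=cv2.INTER_CUBIC) for n in("s4","s11")]
cv2.imwrite("pics/c6.png",np.hstack(r))
E
```

```text
15.8333 [645.1 221.6 231.9] r 41.91312698970197 ang 352.1188506693641 F [-1.7  3.5  6.5] gap 14.968313679602987
red [[204, 165, 17, 8, 73]]
[[-0.18, -0.32, 0, 0, 0, 0], [-0.39, -0.62, 0, 0, 0, 0], [-0.63, -0.9, 0, 0, 0, 0], [-0.89, -1.16, 0, 0, 0, 0]]
[[-0.28, -0.24, 0, 0, 0, 0], [-0.58, -0.45, 0, 0, 0, 0], [-0.9, -0.63, 0, 0, 0, 0], [-1.23, -0.78, 0, 0, 0, 0]]
[[-0.34, -0.13, 0, 0, 0, 0], [-0.7, -0.22, 0, 0, 0, 0], [-1.06, -0.28, 0, 0, 0, 0], [-1.42, -0.32, 0, 0, 0, 0]]
[[-0.37, 0.0, 0, 0, 0, 0], [-0.73, 0.03, 0, 0, 0, 0], [-1.09, 0.1, 0, 0, 0, 0], [-1.45, 0.19, 0, 0, 0, 0]]
```

View pics/c6.png

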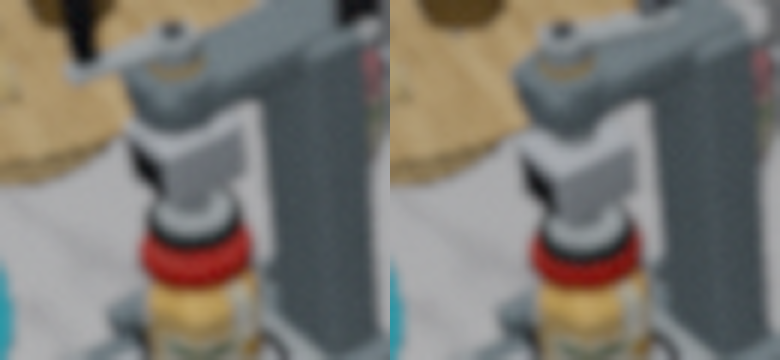

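The foot is on the lid and the housing has come down. The front face, around (205,156), is dark with no red, so the tab is still in. I'll continue in 20° steps and check after each one.

{"fn": "carry_out", "kwargs": {
  "increments": [
    [-0.06,-0.36,0,0,0,0],
    [-0.16,-0.71,0,0,0,0],
    [-0.28,-1.06,0,0,0,0],
    [-0.44,-1.39,0,0,0,0],
    [-0.44,-1.39,0,0,0,0],
    [-0.44,-1.39,0,0,0,0]
  ]
}}

```text
clock: 16.33
tcp_pos: [640.8, 207.9, 231.9]
orientation: [-3.129, -0.265, -0.001]
ft_force: [-0.9, 4.1, 6.0]
finger_gap: 14.7
```

```bash
python3 chk.py s12
```

```text
16.3833 [640.8 207.9 231.8] r 41.95186700540104 ang 332.4104003902074 F [-1.3  3.6  5.8] gap 14.776084744130427
red [[204, 165, 17, 8, 73]]
```

{"fn": "carry_out", "kwargs": {
  "increments": [
    [-0.18,-0.32,0,0,0,0],
    [-0.39,-0.62,0,0,0,0],
    [-0.63,-0.9,0,0,0,0],
    [-0.89,-1.16,0,0,0,0],
    [-0.89,-1.16,0,0,0,0],
    [-0.89,-1.16,0,0,0,0]
  ]
}}

```text
clock: 16.88
tcp_pos: [632.2, 196.4, 231.9]
orientation: [-3.129, -0.265, -0.002]
ft_force: [0.1, 4.6, 6.2]
finger_gap: 14.8
```

```bash
python3 chk.py s13
```

```text
16.9333 [632.1 196.5 231.8] r 42.02373500061192 ang 312.7935259226817 F [-0.3  5.5  5.3] gap 14.63115127421007
red [[204, 165, 17, 8, 73]]
```

{"fn": "carry_out", "kwargs": {
  "increments": [
    [-0.28,-0.24,0,0,0,0],
    [-0.58,-0.45,0,0,0,0],
    [-0.9,-0.63,0,0,0,0],
    [-1.23,-0.78,0,0,0,0],
    [-1.23,-0.78,0,0,0,0],
    [-1.23,-0.78,0,0,0,0]
  ]
}}

```text
clock: 17.43
tcp_pos: [620.2, 188.6, 231.9]
orientation: [-3.129, -0.265, -0.003]
ft_force: [1.5, 4.0, 5.6]
finger_gap: 14.5
```

```bash
python3 chk.py s14
```

```text
17.4833 [620.2 188.6 231.8] r 42.07991058739764 ang 293.25699360992525 F [1.5 3.8 4.9] gap 14.965122839546568
red [[201, 155, 6, 6, 29], [204, 165, 17, 8, 75]]
```

The tab has popped: a separate red patch at (201,155), 6x6 px. I'll stop, open slightly and lift straight up.

{"fn": "carry_out", "kwargs": {
  "increments": [
    [0,0,0,0,0,0],
    [0,0,0,0,0,0],
    [0,0,0,0,0,0],
    [0,0,0,0,0,0],
    [0,0,0,0,0,0]
  ],
  "claw": 0.3
}}

```text
clock: 17.9
tcp_pos: [619.4, 187.0, 230.8]
orientation: [3.13, 0.263, -0.002]
ft_force: [-0.3, 0.3, -1.0]
finger_gap: 25.6
```

{"fn": "carry_out", "kwargs": {
  "increments": [
    [0,0,0.5,0,0,0],
    [0,0,1.2,0,0,0],
    [0,0,2.2,0,0,0],
    [0,0,3.5,0,0,0],
    [0,0,5,0,0,0],
    [0,0,6.5,0,0,0],
    [0,0,8,0,0,0],
    [0,0,9.3,0,0,0],
    [0,0,10,0,0,0],
    [0,0,10,0,0,0],
    [0,0,10,0,0,0],
    [0,0,10,0,0,0]
  ]
}}

```text
clock: 18.9
tcp_pos: [619.2, 187.6, 330.6]
orientation: [3.13, 0.264, -0.002]
ft_force: [0.0, 0.9, -1.1]
finger_gap: 25.7
```

```bash
python3 chk.py s15; python3 - <<'E'
import cv2,numpy as np
a=cv2.imread("pics/s15.png")
cv2.imwrite("pics/c7.png",cv2.resize(a[80:300,140:340],None,fx=2.7,fy=2.7,interpolation=cv2.INTER_CUBIC))
E
```

```text
18.95 [619.2 187.6 330.4] r 42.68792821639395 ang 291.4519768537214 F [ 0.1 -0.3 -0.8] gap 25.89644343313807
red [[198, 155, 9, 7, 44], [204, 165, 17, 8, 74]]
```

View pics/c7.png

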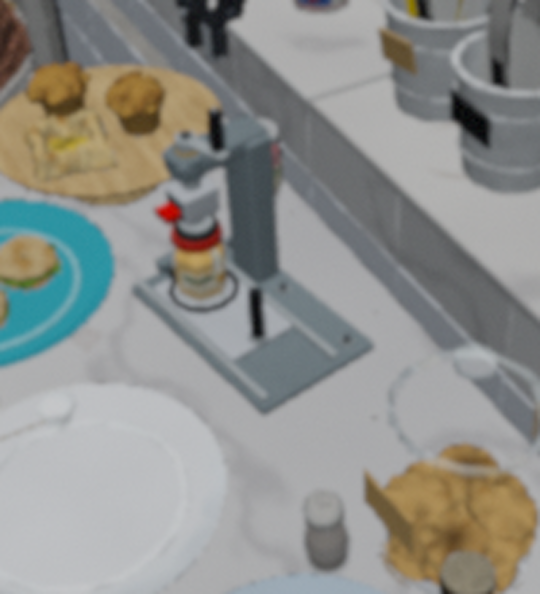

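The tab is clearly out (crop (168,212)) and the foot is on the lid. The jar is upright, the tray is home, the salt and cocoa shakers stand, and the hand is clear.

```bash
python3 -c "
from plant import manip
print(manip.finish_job())"
```

```text
the job is handed in; nothing more can be done
None
```

The jar is clamped under the press with the red tab out, and I handed the job in at about 19 s on the robot's clock; no verdict is reported.

- **Tray:** I pushed it home by its post with shut fingers. It stalled against the buffer at about 8 N measured at the wrist, well below the 25 N limit, and then I backed off.
- **Crank:** I pinched the sleeve and turned it clockwise about 250°, the later part in 20° steps with a camera check after each. The tab was in before the last step and out after it, so the turn past the pop is at most 20°.
- **Last checks:** The final side picture shows the tab fully out as a separate red patch at (198–207, 155–162). It also shows the foot on the lid, the jar upright and the tray home. The salt and cocoa shakers are standing and look undisturbed, and the hand is about 100 mm above the handle with roughly zero wrist force.
- **Disagreements:**
  - The crank axis lay about 2 mm further in y than the first camera fix. I noticed it as an 8 N side force on the handle and corrected it mid-turn.
  - The camera put the tray's travel at about 107 mm instead of 110 mm, because my search window cut off part of the post. I relied on the stall at the buffer and the picture instead.
- **Not measured:** I had no direct reading of the foot's force on the lid. I take it to be above 8 N because the tab only pops at about 12 N or more.

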